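# Make up the tooling kits for two bench presses

## Robot

A 7-joint arm with a two-finger parallel gripper is mounted at the origin on the work surface. World frame = base frame: x ahead of the robot, y to its left, z up, the work surface at z = 0. Lengths are in mm, angles in rad, forces in N, time in s.
With the tool pointing down it reaches from about 400 to 925 mm from the base axis. Payload 4.1 kg.
Tool frame: the origin (TCP) lies between the finger pads; the fingertips stand 8 mm ahead of it and the grasp point (between the pads) lies 11 mm behind it; z points along the fingers, y is the line along which they close (so a half turn about z gives the same grasp; the last joint's range is limited). The gripper opens to 85 mm and grips with 20 to 120 N. Pads are 22 mm wide; open, the fingers measure 114 mm over their backs; the gripper's body (76 mm by 85 mm) begins 54 mm behind the grasp point. The pads swing forward as they close: fully open they stand 13 mm farther back than shut.
Start: joints at [1.075, 0.398, 0.045, 1.537, -0.019, 1.207, -0.051], TCP at [251.243, -599.516, 239.347] pointing down, gripper open.
Joint ranges: [-2.82, 2.82], [-0.49, 2.23], [-1.37, 1.46], [0, 2.46], [-1.36, 4.5], [0.23, 2], [-2.94, 2.94]. Speed limits (rad/s): [2.57, 2.57, 3.14, 3.14, 3.14, 3.14, 3.14].

## Interface

Orientations are given as a unit quaternion [w, x, y, z].
In Python, from plant import bot gives the robot as it stands.
- The arm moves only by the tool drive_tool, never from a script. Its argument "targets" is a list that holds one entry, the list of rows, each a list of 7 numbers: the shift along the tool's x, y, z in mm, then the turn, a rotation vector about the tool's x, y, z in degrees, then the opening, from -1 (shut) to 1 (fully open). In form: [[[dx, dy, dz, wx, wy, wz, fingers], ...]]. A call has 1 to 8 rows; each row shifts and turns the commanded pose from where the row before left it, along the tool's axes as they then stand; what a row does not reach is not made up. A row lasts 1/12 s, in which the tool goes at most 41.7 mm and 7.16 degrees, less where a joint would pass 70% of its speed; a pose out of reach is approached as far as the arm can. A call is refused whole if a number of a shift passes 41.7 or a number of a turn 7.16, either way. A call with a gripper value outside its range is refused whole. The fingers move at their own pace and stop on an object; the grip force is fixed at half the most. Time passes only in rows, so rows that do not move let the fingers close. It gives the time, the measured TCP pose, the force, the opening and the grip force at its end, in the units of the state.
- bot.read_state(): the state, without advancing time (a new reading comes with each control period).
- bot.grab_frame(name): name is "side" or "top"; returns a dict with "color" (480x640x3 uint8, red, green, blue), "fovy" (degrees; the focal length in pixels is half the picture's height over the tangent of half this angle, whatever the lens; pixels are square), "cx", "cy" (the principal point, pixels), "world_from_camera" (4x4, takes a point from camera to world coordinates). Camera axes: x right, y up, looking along -z (the intrinsics and any distortion apply to the point x, -y, -z); pixel columns grow to the right and rows downward; lengths in mm; the calibration is good to about 2 mm. A picture is of the moment at which its call begins. There is no depth.
- bot.hand_in(): hands the job in; it is judged then, once.
Trained networks look in a picture, given as the dict that the camera call returned (one of the last four; its "shot" number tells which), for a name from the list of things; names that differ only in an ending like _2 or _b are one class to them, and where a whole thing is asked for, a point or a joint stands for the part that bears it (a point fixed in the world has none). Each returns a list of dicts, best first, with "p" (0 to 1); they miss things now and then, are a little off and sometimes report something else, mostly with a low value. They report only what shows in the picture. A call takes as long as a camera call. They do not tell look-alikes from the thing itself.
- bot.boxes_of(name, picture): "position" ([x, y, z] in mm, in the coordinates of the camera as it stood for that picture, good to about 4 mm: the middle of the surface that is visible of it).
The state is a dict: "time_s": time; "joints": joint angles; "joint_vel": joint speeds; "tau": joint torques, N m; "position": TCP position; "tool_rot": TCP orientation; "ft_force": force on the tool from outside, world axes, zero at the start; "ft_torque": the same for the moment, N m; "gripper_width": finger opening in mm; "gripper_force": force on a finger pad.
Only numpy, scipy, OpenCV 4.12 (cv2) and the standard library are available. Lean on these libraries where they do the work, as an engineer would, in place of code of your own. Each camera call takes 0.05 s, during which the arm holds its last target. There are 200 camera calls.

## Task

Make up the tooling kits for the two presses: in the three-bay tray put the tall round-footed punch in the middle bay, with the small die ring in one end bay and the spacer bar in the other; in the two-bay tray put the short square-footed punch in one bay and the large die ring in the other. Set each part down gently, upright and flat on the bottom of its bay, do not drop any, and leave the mug, the wrench and the wooden block where they are.

Things in the scene. Friction and masses are not known exactly. Their poses are not given: they have to be found in the camera images.
- tray3: Kit tray for the large press: long shallow plywood tray, 80 x 232 x 12 mm, with three square bays in a row, each 72 x 72 mm inside. The bottom of every bay is 4 mm above the bench, the walls and dividers are 4 mm thick and their tops 12 mm above the bench (bays 8 mm deep). Fixed to the bench. Origin: centre of the underside, on the bench; x across the tray, y along its row of bays, z up. Bay centres at y = -76, 0 and +76 mm (x = 0).
- tray2: Kit tray for the small press: shallow plywood tray, 80 x 156 x 12 mm, with two square bays in a row, each 72 x 72 mm inside. The bottom of every bay is 4 mm above the bench, the walls and dividers are 4 mm thick and their tops 12 mm above the bench (bays 8 mm deep). Fixed to the bench. Origin: centre of the underside, on the bench; x across the tray, y along its row of bays, z up. Bay centres at y = -38 and +38 mm (x = 0).
- tall_punch: Tall punch, bare steel, loose, about 0.29 kg: a round foot 44 mm in diameter and 10 mm thick, with a plain round stem 22 mm in diameter standing up from its centre to 68 mm above the underside. Stands on its foot. Origin: centre of the underside; z up along the stem.
- short_punch: Short punch, bare steel, loose, about 0.29 kg: a square foot 44 x 44 mm and 10 mm thick, with a round stem 28 mm in diameter standing up from its centre to 40 mm above the underside. Stands on its foot. Origin: centre of the underside; x and y along the foot's sides, z up along the stem.
- large_ring: Large die ring, bare steel, loose, about 0.4 kg: outer diameter 54 mm, bore 30 mm, height 34 mm, lying flat. Origin: centre of the underside, on the ring's axis; z up.
- small_ring: Small die ring, bare steel, loose, about 0.19 kg: outer diameter 34 mm, bore 16 mm, height 34 mm, lying flat. Origin: centre of the underside, on the ring's axis; z up.
- spacer_bar: Spacer bar, bare steel rectangular block, loose, about 0.28 kg: 50 mm long (its x), 22 mm wide (its y), 34 mm high (z up). Origin: centre of the underside.
- mug: White mug, loose, a bystander: rim diameter 80 mm, 90 mm high, with a handle on its +y side. Origin: centre of the underside.
- wrench: Steel wrench, loose, 180 mm long, lying flat on the bench beyond the trays, a bystander. Origin: middle of the underside; x along its length.
- wood_block: Wooden pressing block, loose, a bystander: 100 (x) x 70 (y) x 30 mm high. Origin: centre of the underside.
Not all that is in view belongs to the job. Leave any purple or red look-alike of the spacer_bar alone.

How it is judged (in metres and radians):
At the end, for the whole second after the job is handed in: Tall punch in tray3's middle bay, small ring and spacer bar in its two end bays, short punch and large ring in tray2's two bays (either way round); each origin within 26 mm of its bay centre in x and y, upright within 0.08 rad, on the bay bottom within 3 mm, released, at rest (x of tall_punch in the frame of tray3 between -0.026 and 0.026 m and y of tall_punch in the frame of tray3 between -0.026 and 0.026 m and (((x of small_ring in the frame of tray3 between -0.026 and 0.026 m and y of small_ring in the frame of tray3 between 0.05 and 0.102 m) and (x of spacer_bar in the frame of tray3 between -0.026 and 0.026 m and y of spacer_bar in the frame of tray3 between -0.102 and -0.05 m)) or ((x of small_ring in the frame of tray3 between -0.026 and 0.026 m and y of small_ring in the frame of tray3 between -0.102 and -0.05 m) and (x of spacer_bar in the frame of tray3 between -0.026 and 0.026 m and y of spacer_bar in the frame of tray3 between 0.05 and 0.102 m))) and (((x of short_punch in the frame of tray2 between -0.026 and 0.026 m and y of short_punch in the frame of tray2 between 0.012 and 0.064 m) and (x of large_ring in the frame of tray2 between -0.026 and 0.026 m and y of large_ring in the frame of tray2 between -0.064 and -0.012 m)) or ((x of short_punch in the frame of tray2 between -0.026 and 0.026 m and y of short_punch in the frame of tray2 between -0.064 and -0.012 m) and (x of large_ring in the frame of tray2 between -0.026 and 0.026 m and y of large_ring in the frame of tray2 between 0.012 and 0.064 m))) and z of tall_punch in the frame of tray3 between 0.001 and 0.007 m and angle between each of tall_punch, short_punch, large_ring, small_ring, spacer_bar's own z axis and vertical below 0.08 rad and linear speed of each of tall_punch, short_punch, large_ring, small_ring, spacer_bar below 0.02 m/s and angular speed of each of tall_punch, short_punch, large_ring, small_ring, spacer_bar below 0.2 rad/s and contact force between each of tall_punch, short_punch, large_ring, small_ring, spacer_bar and the fingers below 0.05 N and z of short_punch in the frame of tray2 between 0.001 and 0.007 m and z of large_ring in the frame of tray2 between 0.001 and 0.007 m and z of small_ring in the frame of tray3 between 0.001 and 0.007 m and z of spacer_bar in the frame of tray3 between 0.001 and 0.007 m); the robot touches nothing.
It fails at once if The mug, the wrench or the wooden block is pushed more than 30 mm from its place (distance of any of mug, wrench, wood_block from where it was at the start of the episode above 0.03 m).
It fails at once if A tooling part is dropped (falls or flies at over 0.7 m/s, a free fall of about 25 mm, out of the fingers) ((linear speed of tall_punch above 0.7 m/s and contact force between tall_punch and the fingers below 0.05 N) or (linear speed of short_punch above 0.7 m/s and contact force between short_punch and the fingers below 0.05 N) or (linear speed of large_ring above 0.7 m/s and contact force between large_ring and the fingers below 0.05 N) or (linear speed of small_ring above 0.7 m/s and contact force between small_ring and the fingers below 0.05 N) or (linear speed of spacer_bar above 0.7 m/s and contact force between spacer_bar and the fingers below 0.05 N)).
It also fails if it takes over 115 s, if anything falls off the work surface, if the arm or the gripper's body presses on something with over 40 N, if the wrist force passes 120 N, or if a joint passes its speed limit or range.

## Working session

There is one attempt and no reset: what is moved stays moved. The work goes in short steps, Python scripts to look and compute and a tool call to move; the robot and the scene stay as the last step left them, time stands still between calls to the robot, and variables do not carry over. Pictures are saved under pics/ and viewed, at most 14 in all, crops included, and the job is handed in when it is done.

Besides the shell and the picture viewer there is one more tool, called as name([rows], argument=value, ...), one row to a line, values as JSON. drive_tool: Moves the arm, as the interface text tells. Its arguments: {"type":"object","properties":{"targets":{"type":"array"}},"required":["targets"]}

```bash
mkdir -p pics; ls; python3 - <<'E'
from plant import bot
import cv2,numpy as np
print(bot.read_state())
for n in ("top","side"):
    f=bot.grab_frame(n); cv2.imwrite(f"pics/{n}0.png",f["color"][...,::-1])
    print(n,{k:v for k,v in f.items() if k!="color"})
    T=np.array(f["world_from_camera"])
    for o in "tray3 tray2 tall_punch short_punch large_ring small_ring spacer_bar mug wrench wood_block".split():
        for d in bot.boxes_of(o,f)[:3]:
            print(n,o,round(d["p"],2),(T@np.r_[d["position"],1])[:3].round(0))
E
```

```text
pics
{'time_s': 0.0, 'joints': array([ 1.0749808 ,  0.39918034,  0.04504582,  1.53789661, -0.01869799,
        1.20689668, -0.05065727]), 'joint_vel': array([-0.0007759 ,  0.00036685, -0.0002383 ,  0.00088399, -0.0006737 ,
       -0.00169   , -0.00146721]), 'tau': array([-8.72281635e-04, -4.75130689e+01,  1.36410523e+00, -2.54222989e+01,
        1.15471621e-02,  9.37487668e-03,  1.77578545e-05]), 'position': array([ 250.98515258, -598.90952426,  238.2638396 ]), 'tool_rot': array([-9.44036224e-04,  9.80366977e-01,  1.97179184e-01, -2.61987441e-04]), 'ft_force': array([-0.3007298 ,  0.62663509,  0.23665659]), 'ft_torque': array([ 0.0057245 , -0.04996634, -0.00385229]), 'gripper_force': 0.0, 'gripper_width': 85.51360882522646}
top {'fovy': 53.56210804276431, 'cx': 317.67199874347176, 'cy': 247.34841153323336, 'world_from_camera': array([[ 2.19854560e-02,  9.86187661e-01, -1.64166185e-01,
         3.49550554e+02],
       [-9.99703740e-01,  2.34011871e-02,  6.69455448e-03,
         2.20270994e+01],
       [ 1.04437706e-02,  1.63970366e-01,  9.86409979e-01,
         1.32925347e+03],
      
[... 1011 characters left out ...]
00e+00,  0.00000000e+00,  0.00000000e+00,
         1.00000000e+00]]), 'shot': 2}
side tray3 0.71 [ 625. -154.    4.]
side tray3 0.61 [603. 205.   3.]
side tray3 0.27 [453. 258.  36.]
side tray2 0.71 [ 625. -154.    4.]
side tray2 0.61 [603. 205.   3.]
side tray2 0.27 [453. 258.  36.]
side tall_punch 0.96 [466.  17.  18.]
side short_punch 0.83 [ 460. -108.    8.]
side large_ring 0.76 [ 430. -245.   33.]
side large_ring 0.46 [778.  43.   6.]
side small_ring 0.64 [437. 138.  34.]
side spacer_bar 0.94 [348. 316.  39.]
side spacer_bar 0.82 [370. 228.  33.]
side spacer_bar 0.6 [452. 257.  33.]
side mug 0.67 [ 648. -394.   65.]
side wrench 0.75 [780.  42.   8.]
side wood_block 0.98 [551. 434.  32.]
```

View pics/top0.png

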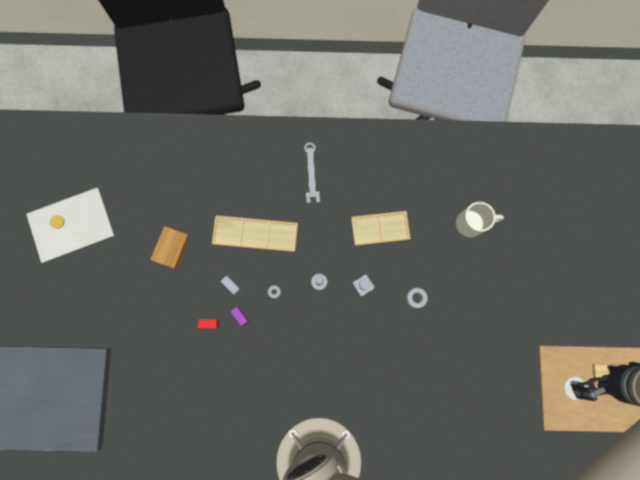

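View pics/side0.png

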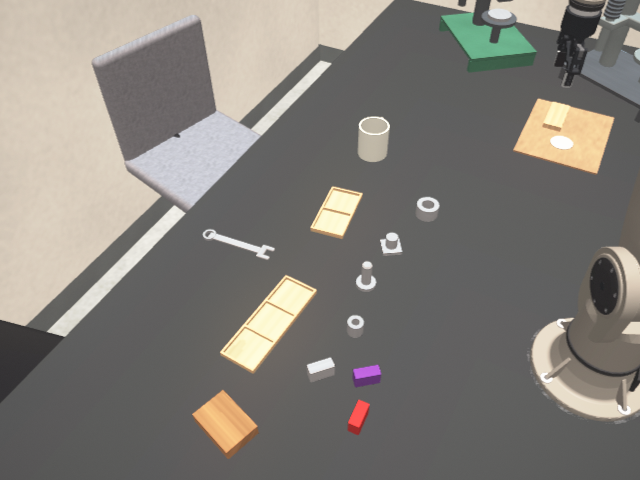

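The top view shows the steel spacer bar at (230,285), with look-alikes in purple at (239,316) and red at (208,324). The steel one is the spacer bar. The other parts are the small ring (274,292), tall punch (319,281), short punch (364,285) and large ring (417,298). tray3 is at (255,233) and tray2 at (381,228). I'll refine the poses by fitting silhouettes in both views.

```bash
cat > h.py <<'E'
import numpy as np, cv2
from scipy.optimize import minimize
def proj(f,P):
    T=np.array(f["world_from_camera"]); c=(np.asarray(P)-T[:3,3])@T[:3,:3]
    F=240/np.tan(np.radians(f["fovy"]/2))
    return np.c_[f["cx"]+F*c[:,0]/-c[:,2], f["cy"]-F*c[:,1]/-c[:,2]]
a=np.linspace(0,2*np.pi,40,endpoint=False)
circ=lambda r:np.c_[r*np.cos(a),r*np.sin(a)]
rect=lambda x,y:np.array([[x,y],[-x,y],[-x,-y],[x,-y]])/2
ext=lambda p,z0,z1:np.r_[np.c_[p,np.full(len(p),z0)],np.c_[p,np.full(len(p),z1)]]
SH={"tray3":[ext(rect(80,232),0,12)],"tray2":[ext(rect(80,156),0,12)],
 "tall_punch":[ext(circ(22),0,10),ext(circ(11),0,68)],"short_punch":[ext(rect(44,44),0,10),ext(circ(14),0,40)],
 "large_ring":[ext(circ(27),0,34)],"small_ring":[ext(circ(17),0,34)],"spacer_bar":[ext(rect(50,22),0,34)]}
S=8
def sil(f,name,q,box,z=0):
    x0,y0,w,h=box; m=np.zeros((h*S,w*S),np.uint8); c,s=np.cos(q[2]),np.sin(q[2])
    for P in SH[name]:
        W=np.c_[P[:,:2]@np.array([[c,s],[-s,c]])+q[:2],P[:,2]+z]
        p=((proj(f,W)+.5-[x0,y0])*S)
        cv2.fillConvexPoly(m,cv2.convexHull(p.astype(np.float32)).round().astype(np.int32),1)
    return m
def fit(fs,name,q0,z=0,holes=True,yaw=None):
    D=[]
    for f in fs:
        u,v=proj(f,[[q0[0],q0[1],10]])[0]; r=60 if "tray" in name else 28
        x0,y0=int(u)-r,int(v)-r; im=f["color"][y0:y0+2*r,x0:x0+2*r].astype(float)
        im=cv2.resize(im,None,fx=S,fy=S,interpolation=cv2.INTER_LINEAR)
        hsv=im.max(2)-im.min(2)
        m=((im.max(2)>110)&((hsv>40) if "tray" in name else (hsv<40))).astype(np.uint8)
        # keep blob nearest centre, filled
        cs,_=cv2.findContours(m,cv2.RETR_EXTERNAL,cv2.CHAIN_APPROX_NONE)
        cs=[k for k in cs if cv2.contourArea(k)>30*S*S]
        k=max(cs,key=lambda k:cv2.pointPolygonTest(k,(r*S,r*S),True))
        m=np.zeros_like(m); cv2.drawContours(m,[k],-1,1,-1); D.append((f,m,(x0,y0,2*r,2*r)))
    def cost(q): return sum(1-(sil(f,name,q,b,z)&m).sum()/(sil(f,name,q,b,z)|m).sum() for f,m,b in D)/len(D)
    best=None
    for y in (np.arange(0,np.pi,np.pi/8) if yaw is None else [yaw]):
        s=[[q0[0],q0[1],y],[q0[0]+8,q0[1],y],[q0[0],q0[1]+8,y],[q0[0],q0[1],y+.3]]
        r=minimize(cost,s[0],method="Nelder-Mead",options=dict(initial_simplex=s,xatol=.05,fatol=1e-4,maxiter=100))
        if best is None or r.fun<best.fun: best=r
    return best
E
cat > find.py <<'E'
from plant import bot
from h import *
fs=[bot.grab_frame("top"),bot.grab_frame("side")]
G=dict(tray3=(605,200),tray2=(632,-158),tall_punch=(466,13),short_punch=(462,-111),large_ring=(433,-251),small_ring=(440,136),spacer_bar=(453,252))
for n,q in G.items():
    for l,ff in (("top",fs[:1]),("side",fs[1:]),("both",fs)):
        r=fit(ff,n,q,yaw=0 if n in("tall_punch","large_ring","small_ring") else None); print(n,l,r.x.round(2),round(r.fun,3))
E
python3 find.py
python3 - <<'E'
import cv2
a=cv2.imread('pics/top0.png')[255:335,190:297];b=cv2.imread('pics/side0.png')[340:420,280:387]
cv2.imwrite('pics/crop.png',cv2.resize(cv2.hconcat([a,b]),None,fx=3.7,fy=3.7))
E
```

```text
tray3 top [606.5  192.64   3.07] 0.04
tray3 side [603.76 191.26   3.07] 0.016
tray3 both [604.91 191.27   3.08] 0.035
tray2 top [ 630.84 -163.46    3.28] 0.043
tray2 side [ 627.45 -164.69    3.27] 0.019
tray2 both [ 628.54 -164.18    3.28] 0.049
tall_punch top [4.7417e+02 7.8100e+00 9.0000e-02] 0.132
tall_punch side [ 4.707e+02  7.680e+00 -7.000e-02] 0.062
tall_punch both [4.7177e+02 7.4200e+00 3.3000e-01] 0.118
short_punch top [ 466.49 -115.81    0.56] 0.134
short_punch side [ 463.16 -117.59    0.6 ] 0.078
short_punch both [ 464.43 -116.61    0.57] 0.123
large_ring top [ 4.3438e+02 -2.6251e+02  9.0000e-02] 0.059
large_ring side [ 430.47 -262.48    0.63] 0.038
large_ring both [ 432.48 -262.5     0.57] 0.093
small_ring top [4.4244e+02 1.3130e+02 1.9000e-01] 0.064
small_ring side [4.3927e+02 1.2913e+02 3.8000e-01] 0.039
small_ring both [4.4001e+02 1.3047e+02 3.7000e-01] 0.128
spacer_bar top [458.13 253.29   0.8 ] 0.07
spacer_bar side [455.11 250.43   0.81] 0.033
spacer_bar both [455.69 251.24   0.81] 0.108
```

View pics/crop.png

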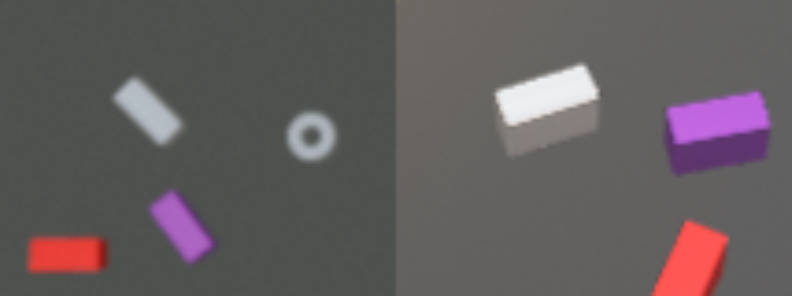

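The crop shows the steel bar at left and right of the picture (top-view pixel 230,285), clearly separate from the purple and red bars. I'll start with the large ring and turn the tool so its x lies along world y and its y along world x.

drive_tool([
  [[0, 0, 0, 0, 0, -7, 1], [0, 0, 0, 0, 0, -7, 1], [0, 0, 0, 0, 0, -7, 1], [0, 0, 0, 0, 0, -7, 1], [0, 0, 0, 0, 0, -7, 1], [0, 0, 0, 0, 0, -7, 1], [0, 0, 0, 0, 0, -7, 1], [0, 0, 0, 0, 0, -7, 1]],
])

```text
time_s: 1.87
position: [251.2, -599.6, 239.4]
tool_rot: [0.0, 0.771, 0.637, -0.0]
ft_force: [-0.7, 0.0, 0.6]
gripper_width: 85.3
gripper_force: 0.0
```

drive_tool([
  [[0, 0, 0, 0, 0, -7, 1], [0, 0, 0, 0, 0, -4.2, 1], [38, 20, 0, 0, 0, 0, 1], [38, 20, 0, 0, 0, 0, 1], [38, 20, 0, 0, 0, 0, 1], [38, 20, 0, 0, 0, 0, 1], [38, 20, 0, 0, 0, 0, 1], [38, 20, 0, 0, 0, 0, 1]],
])

```text
time_s: 2.53
position: [368.5, -376.6, 239.6]
tool_rot: [0.0, 0.708, 0.707, -0.0]
ft_force: [0.7, 1.1, 0.1]
gripper_width: 85.4
gripper_force: 0.0
```

drive_tool([
  [[36.4, 20.4, 0, 0, 0, 0, 1], [36.4, 20.4, 0, 0, 0, 0, 1], [36.4, 20.4, 30, 0, 0, 0, 1], [0, 0, 35, 0, 0, 0, 1], [0, 0, 35, 0, 0, 0, 1], [0, 0, 35, 0, 0, 0, 1], [0, 0, 30, 0, 0, 0, 1], [0, 0, 0, 0, 0, 0, 1]],
])

```text
time_s: 3.2
position: [421.0, -273.9, 74.8]
tool_rot: [-0.006, 0.707, 0.707, -0.001]
ft_force: [-0.7, 0.4, -0.6]
gripper_width: 85.6
gripper_force: 0.0
```

drive_tool([
  [[11.4, 11.5, 0, 0, 0, 0, 1], [0, 0, 0, 0, 0, 0, 1], [0, 0, 20, 0, 0, 0, 1], [0, 0, 0, 0, 0, 0, 1]],
])

```text
time_s: 3.53
position: [436.2, -264.8, 59.7]
tool_rot: [-0.001, 0.707, 0.707, -0.0]
ft_force: [-0.6, -0.6, -1.4]
gripper_width: 85.5
gripper_force: 0.0
```

```bash
python3 - <<'E'
from plant import bot
import cv2
f=bot.grab_frame("side"); cv2.imwrite("pics/s1.png",cv2.resize(f["color"][150:260,370:500,::-1],None,fx=5,fy=5))
E
```

```text
(no output)
```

View pics/s1.png

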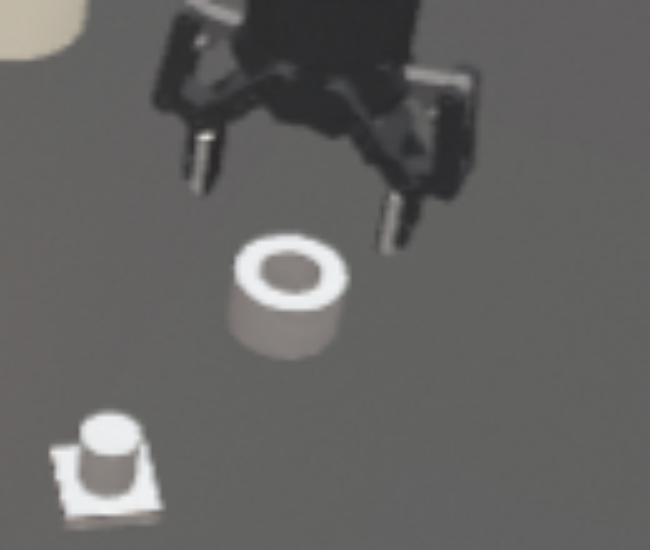

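The picture shows the fingers open and centred over the large ring, crop (290,270), with clearance on both sides. I'll descend and grip.

drive_tool([
  [[2, -3.5, 20, 0, 0, 0, 1], [0, 0, 15, 0, 0, 0, 1], [0, 0, 7, 0, 0, 0, 1], [0, 0, 0, 0, 0, 0, 1], [0, 0, 0, 0, 0, 0, -1], [0, 0, 0, 0, 0, 0, -1], [0, 0, 0, 0, 0, 0, -1], [0, 0, 0, 0, 0, 0, -1]],
])

```text
time_s: 4.25
position: [433.6, -263.5, 19.7]
tool_rot: [0.001, 0.707, 0.707, -0.0]
ft_force: [-3.3, 0.7, 9.5]
gripper_width: 52.1
gripper_force: 61.7
```

drive_tool([
  [[0, 0, 0, 0, 0, 0, -1], [0, 0, 0, 0, 0, 0, -1], [0, 0, 0, 0, 0, 0, -1], [0, 0, 0, 0, 0, 0, -1]],
])

```text
time_s: 4.58
position: [433.5, -263.5, 19.7]
tool_rot: [0.001, 0.707, 0.707, -0.0]
ft_force: [-2.3, 1.0, 8.1]
gripper_width: 52.0
gripper_force: 61.6
```

drive_tool([
  [[0, 0, -15, 0, 0, 0, -1], [0, 0, -30, 0, 0, 0, -1], [10, 30, 0, 0, 0, 0, -1], [10, 34, 0, 0, 0, 0, -1], [10, 34, 0, 0, 0, 0, -1], [10, 34, 0, 0, 0, 0, -1], [10, 34, 0, 0, 0, 0, -1], [10, 30, 0, 0, 0, 0, -1]],
])

```text
time_s: 5.25
position: [631.0, -202.2, 62.8]
tool_rot: [-0.0, 0.707, 0.707, 0.0]
ft_force: [1.1, 0.3, -4.0]
gripper_width: 51.8
gripper_force: 65.1
```

drive_tool([
  [[0, 0, 0, 0, 0, 0, -1], [0, 0, 0, 0, 0, 0, -1]],
])

```text
time_s: 5.42
position: [630.9, -200.6, 62.6]
tool_rot: [-0.0, 0.706, 0.708, 0.001]
ft_force: [-0.6, -0.0, -4.9]
gripper_width: 51.8
gripper_force: 65.3
```

drive_tool([
  [[-1, 3, 12, 0, 0, 0, -1], [0, 0, 12, 0, 0, 0, -1], [0, 0, 8, 0, 0, 0, -1], [0, 0, 3, 0, 0, 0, -1], [0, 0, 0, 0, 0, 0, -1], [0, 0, 1.5, 0, 0, 0, -1], [0, 0, 1.0, 0, 0, 0, -1]],
])

```text
time_s: 6.0
position: [632.7, -204.3, 25.8]
tool_rot: [0.0, 0.708, 0.707, 0.0]
ft_force: [1.0, 0.3, -4.5]
gripper_width: 52.1
gripper_force: 65.2
```

drive_tool([
  [[0, 0, 1, 0, 0, 0, -1], [0, 0, 1, 0, 0, 0, -1], [0, 0, 0, 0, 0, 0, -1]],
])

```text
time_s: 6.25
position: [632.8, -204.1, 23.9]
tool_rot: [0.0, 0.707, 0.707, 0.0]
ft_force: [0.4, 0.0, -3.9]
gripper_width: 52.1
gripper_force: 65.4
```

drive_tool([
  [[0, 0, 1, 0, 0, 0, -1], [0, 0, 0, 0, 0, 0, -1]],
])

```text
time_s: 6.42
position: [632.8, -204.1, 23.8]
tool_rot: [0.0, 0.707, 0.707, 0.0]
ft_force: [-2.6, 0.6, 3.1]
gripper_width: 51.8
gripper_force: 66.1
```

drive_tool([
  [[0, 0, 0, 0, 0, 0, 1], [0, 0, 0, 0, 0, 0, 1], [0, 0, 0, 0, 0, 0, 1], [0, 0, 0, 0, 0, 0, 1], [0, 0, -10, 0, 0, 0, 1], [0, 0, -30, 0, 0, 0, 1], [0, 0, -30, 0, 0, 0, 1], [0, 0, 0, 0, 0, 0, 1]],
])

```text
time_s: 7.08
position: [637.1, -205.0, 99.8]
tool_rot: [0.005, 0.708, 0.707, 0.003]
ft_force: [0.9, 0.3, 0.8]
gripper_width: 85.2
gripper_force: 0.0
```

drive_tool([
  [[17, -33, 0, 0, 0, 0, 1], [17, -33, 0, 0, 0, 0, 1], [17, -34, 0, 0, 0, 0, 1], [18, -34, 0, 0, 0, 0, 1], [18, -34, 0, 0, 0, 0, 1], [0, 0, 0, 0, 0, 0, 1], [0, 0, 0, 0, 0, 0, 1]],
])

```text
time_s: 7.67
position: [462.6, -116.2, 92.9]
tool_rot: [0.0, 0.707, 0.707, -0.001]
ft_force: [0.8, 0.5, -0.1]
gripper_width: 85.0
gripper_force: 0.0
```

drive_tool([
  [[0, 2, 30, 0, 0, 0, 1], [0, 0, 25, 0, 0, 0, 1], [0, 0, 13, 0, 0, 0, 1], [0, 0, 0, 0, 0, 0, 1], [0, 0, 0, 0, 0, 0, -1], [0, 0, 0, 0, 0, 0, -1], [0, 0, 0, 0, 0, 0, -1], [0, 0, 0, 0, 0, 0, -1]],
])

```text
time_s: 8.33
position: [467.8, -117.3, 25.6]
tool_rot: [0.001, 0.708, 0.707, 0.001]
ft_force: [1.1, -0.2, 0.9]
gripper_width: 39.1
gripper_force: 0.0
```

drive_tool([
  [[0, 0, 0, 0, 0, 0, -1], [0, 0, 0, 0, 0, 0, -1], [0, 0, 0, 0, 0, 0, -1], [0, 0, 0, 0, 0, 0, -1]],
])

```text
time_s: 8.67
position: [467.0, -117.3, 25.6]
tool_rot: [0.001, 0.708, 0.707, -0.0]
ft_force: [-1.6, 0.4, 6.7]
gripper_width: 25.9
gripper_force: 58.6
```

drive_tool([
  [[0, 0, -15, 0, 0, 0, -1], [0, 0, -25, 0, 0, 0, -1], [-2, 28, -5, 0, 0, 0, -1], [-2, 33, 0, 0, 0, 0, -1], [-2, 33, 0, 0, 0, 0, -1], [-2, 33, 0, 0, 0, 0, -1], [-1, 28, 0, 0, 0, 0, -1], [0, 0, 0, 0, 0, 0, -1]],
])

```text
time_s: 9.33
position: [627.6, -125.6, 69.9]
tool_rot: [0.002, 0.707, 0.707, 0.003]
ft_force: [1.5, -0.3, -2.9]
gripper_width: 26.1
gripper_force: 60.0
```

drive_tool([
  [[0, 0, 0, 0, 0, 0, -1], [0, 0, 0, 0, 0, 0, -1]],
])

```text
time_s: 9.5
position: [620.0, -126.0, 68.6]
tool_rot: [-0.001, 0.707, 0.707, -0.001]
ft_force: [-0.1, -0.3, -3.1]
gripper_width: 26.2
gripper_force: 60.0
```

Next it goes down to about 31.5 and then feels for contact.

drive_tool([
  [[0, 3, 12, 0, 0, 0, -1], [0, 0, 13, 0, 0, 0, -1], [0, 0, 8, 0, 0, 0, -1], [0, 0, 3, 0, 0, 0, -1], [0, 0, 1, 0, 0, 0, -1], [0, 0, 0, 0, 0, 0, -1], [0, 0, 0, 0, 0, 0, -1]],
])

```text
time_s: 10.08
position: [624.8, -126.1, 32.7]
tool_rot: [0.0, 0.707, 0.707, 0.0]
ft_force: [-0.0, 0.5, -3.1]
gripper_width: 25.8
gripper_force: 60.0
```

drive_tool([
  [[0, 0, 1, 0, 0, 0, -1], [0, 0, 1, 0, 0, 0, -1], [0, 0, 0.7, 0, 0, 0, -1], [0, 0, 0, 0, 0, 0, -1]],
])

```text
time_s: 10.42
position: [624.4, -126.1, 29.8]
tool_rot: [0.0, 0.707, 0.707, -0.0]
ft_force: [0.1, 0.4, -3.0]
gripper_width: 26.1
gripper_force: 60.0
```

drive_tool([
  [[0, 0, 0.8, 0, 0, 0, -1], [0, 0, 0, 0, 0, 0, -1]],
])

```text
time_s: 10.58
position: [624.5, -126.1, 29.7]
tool_rot: [0.0, 0.708, 0.707, -0.0]
ft_force: [-2.4, -0.9, 2.7]
gripper_width: 26.0
gripper_force: 60.7
```

drive_tool([
  [[0, 0, 0, 0, 0, 0, 1], [0, 0, 0, 0, 0, 0, 1], [0, 0, 0, 0, 0, 0, 1], [0, 0, 0, 0, 0, 0, 1], [0, 0, -15, 0, 0, 0, 1], [0, 0, -35, 0, 0, 0, 1], [0, 0, -35, 0, 0, 0, 1], [0, 0, 0, 0, 0, 0, 1]],
])

```text
time_s: 11.25
position: [629.7, -126.4, 121.5]
tool_rot: [0.005, 0.708, 0.707, 0.004]
ft_force: [1.6, -1.0, 0.9]
gripper_width: 85.2
gripper_force: 0.0
```

drive_tool([
  [[26, -30, 0, 0, 0, 0, 1], [27, -30, 0, 0, 0, 0, 1], [27, -31, 0, 0, 0, 0, 1], [27, -31, 0, 0, 0, 0, 1], [26, -30, 0, 0, 0, 0, 1], [0, 0, 0, 0, 0, 0, 1], [0, 0, 0, 0, 0, 0, 1]],
])

```text
time_s: 11.83
position: [471.3, 8.5, 114.2]
tool_rot: [0.0, 0.706, 0.708, -0.0]
ft_force: [1.1, -0.7, 0.7]
gripper_width: 85.2
gripper_force: 0.0
```

Target TCP z is about 38.

drive_tool([
  [[-1, 0, 30, 0, 0, 0, 1], [0, 0, 30, 0, 0, 0, 1], [0, 0, 16, 0, 0, 0, 1], [0, 0, 0, 0, 0, 0, 1], [0, 0, 0, 0, 0, 0, -1], [0, 0, 0, 0, 0, 0, -1], [0, 0, 0, 0, 0, 0, -1], [0, 0, 0, 0, 0, 0, -1]],
])

```text
time_s: 12.5
position: [474.0, 5.9, 39.2]
tool_rot: [0.001, 0.708, 0.707, 0.001]
ft_force: [0.6, -0.1, -0.4]
gripper_width: 38.6
gripper_force: 0.0
```

drive_tool([
  [[0, 0, 0, 0, 0, 0, -1], [0, 0, 0, 0, 0, 0, -1], [0, 0, 0, 0, 0, 0, -1], [0, 0, 0, 0, 0, 0, -1]],
])

```text
time_s: 12.83
position: [473.1, 6.0, 38.9]
tool_rot: [0.001, 0.708, 0.707, 0.0]
ft_force: [-2.3, -0.5, 5.2]
gripper_width: 20.2
gripper_force: 58.4
```

drive_tool([
  [[0, 0, -15, 0, 0, 0, -1], [0, 0, -25, 0, 0, 0, -1], [30, 21, -5, 0, 0, 0, -1], [31, 22, 0, 0, 0, 0, -1], [31, 23, 0, 0, 0, 0, -1], [31, 23, 0, 0, 0, 0, -1], [31, 22, 0, 0, 0, 0, -1], [30, 21, 0, 0, 0, 0, -1]],
])

```text
time_s: 13.5
position: [605.2, 191.2, 82.4]
tool_rot: [-0.0, 0.707, 0.707, -0.001]
ft_force: [-0.1, 0.5, -2.9]
gripper_width: 20.4
gripper_force: 59.3
```

drive_tool([
  [[0, 0, 0, 0, 0, 0, -1], [0, 0, 0, 0, 0, 0, -1], [0, 0, 0, 0, 0, 0, -1]],
])

```text
time_s: 13.75
position: [603.7, 189.2, 81.9]
tool_rot: [-0.0, 0.707, 0.707, -0.001]
ft_force: [0.1, -0.2, -4.3]
gripper_width: 20.3
gripper_force: 59.7
```

drive_tool([
  [[2, 1, 12, 0, 0, 0, -1], [0, 0, 13, 0, 0, 0, -1], [0, 0, 8, 0, 0, 0, -1], [0, 0, 3, 0, 0, 0, -1], [0, 0, 1, 0, 0, 0, -1], [0, 0, 0, 0, 0, 0, -1], [0, 0, 0, 0, 0, 0, -1]],
])

```text
time_s: 14.33
position: [606.1, 192.0, 46.2]
tool_rot: [0.0, 0.708, 0.707, 0.0]
ft_force: [0.5, 0.7, -2.9]
gripper_width: 20.8
gripper_force: 59.7
```

drive_tool([
  [[0, 0, 0.8, 0, 0, 0, -1], [0, 0, 0, 0, 0, 0, -1], [0, 0, 0, 0, 0, 0, -1]],
])

```text
time_s: 14.58
position: [606.1, 192.0, 45.5]
tool_rot: [0.0, 0.708, 0.707, 0.0]
ft_force: [-0.5, 0.0, -3.5]
gripper_width: 20.3
gripper_force: 59.7
```

drive_tool([
  [[0, 0, 1, 0, 0, 0, -1], [0, 0, 1, 0, 0, 0, -1], [0, 0, 0.6, 0, 0, 0, -1], [0, 0, 0, 0, 0, 0, -1], [0, 0, 0, 0, 0, 0, -1]],
])

```text
time_s: 15.0
position: [605.9, 192.0, 43.0]
tool_rot: [0.0, 0.707, 0.707, 0.0]
ft_force: [-1.8, -0.2, 1.7]
gripper_width: 19.9
gripper_force: 60.0
```

drive_tool([
  [[0, 0, 0, 0, 0, 0, 1], [0, 0, 0, 0, 0, 0, 1], [0, 0, 0, 0, 0, 0, 1], [0, 0, 0, 0, 0, 0, 1], [0, 0, 0, 0, 0, 0, 1], [0, 0, -20, 0, 0, 0, 1], [0, 0, -35, 0, 0, 0, 1], [0, 0, 0, 0, 0, 0, 1]],
])

```text
time_s: 15.67
position: [609.7, 193.9, 103.6]
tool_rot: [0.002, 0.708, 0.707, 0.005]
ft_force: [0.7, 1.4, 1.6]
gripper_width: 85.4
gripper_force: 0.0
```

drive_tool([
  [[-12, -33, 0, 0, 0, 0, 1], [-12, -33, 0, 0, 0, 0, 1], [-12, -33, 0, 0, 0, 0, 1], [-13, -34, 0, 0, 0, 0, 1], [-12, -33, 0, 0, 0, 0, 1], [0, 0, 0, 0, 0, 0, 1], [0, 0, 0, 0, 0, 0, 1]],
])

```text
time_s: 16.25
position: [438.3, 130.1, 97.6]
tool_rot: [0.001, 0.707, 0.707, -0.001]
ft_force: [0.6, -0.1, -0.3]
gripper_width: 85.3
gripper_force: 0.0
```

drive_tool([
  [[0, 1.5, 32, 0, 0, 0, 1], [0, 0, 30, 0, 0, 0, 1], [0, 0, 16, 0, 0, 0, 1], [0, 0, 0, 0, 0, 0, 1], [0, 0, 0, 0, 0, 0, -1], [0, 0, 0, 0, 0, 0, -1], [0, 0, 0, 0, 0, 0, -1], [0, 0, 0, 0, 0, 0, -1]],
])

```text
time_s: 16.92
position: [442.6, 131.6, 20.8]
tool_rot: [0.001, 0.708, 0.707, 0.001]
ft_force: [-0.8, -0.0, -0.0]
gripper_width: 38.7
gripper_force: 0.0
```

drive_tool([
  [[0, 0, 0, 0, 0, 0, -1], [0, 0, 0, 0, 0, 0, -1], [0, 0, 0, 0, 0, 0, -1], [0, 0, 0, 0, 0, 0, -1]],
])

```text
time_s: 17.25
position: [442.3, 131.5, 20.9]
tool_rot: [0.001, 0.708, 0.707, 0.001]
ft_force: [-1.1, 0.0, 6.7]
gripper_width: 31.0
gripper_force: 59.5
```

drive_tool([
  [[0, 0, -15, 0, 0, 0, -1], [0, 0, -25, 0, 0, 0, -1], [-3, 29, -5, 0, 0, 0, -1], [-3, 33, 0, 0, 0, 0, -1], [-4, 34, 0, 0, 0, 0, -1], [-3, 33, 0, 0, 0, 0, -1], [-3, 29, 0, 0, 0, 0, -1], [0, 0, 0, 0, 0, 0, -1]],
])

```text
time_s: 17.92
position: [606.0, 113.1, 65.5]
tool_rot: [0.002, 0.709, 0.705, 0.003]
ft_force: [0.2, -0.2, -1.7]
gripper_width: 31.0
gripper_force: 60.3
```

drive_tool([
  [[0, 0, 0, 0, 0, 0, -1], [0, 0, 0, 0, 0, 0, -1]],
])

```text
time_s: 18.08
position: [598.2, 115.0, 64.3]
tool_rot: [-0.0, 0.707, 0.707, -0.001]
ft_force: [-1.0, -0.2, -2.1]
gripper_width: 31.4
gripper_force: 60.3
```

drive_tool([
  [[0, 2, 12, 0, 0, 0, -1], [0, 0, 13, 0, 0, 0, -1], [0, 0, 8, 0, 0, 0, -1], [0, 0, 3, 0, 0, 0, -1], [0, 0, 1, 0, 0, 0, -1], [0, 0, 0, 0, 0, 0, -1], [0, 0, 0, 0, 0, 0, -1]],
])

```text
time_s: 18.67
position: [601.4, 115.1, 27.7]
tool_rot: [0.0, 0.707, 0.707, 0.0]
ft_force: [0.7, 0.5, -1.5]
gripper_width: 31.2
gripper_force: 60.3
```

drive_tool([
  [[0, 0, 1, 0, 0, 0, -1], [0, 0, 1, 0, 0, 0, -1], [0, 0, 0, 0, 0, 0, -1], [0, 0, 0, 0, 0, 0, -1]],
])

```text
time_s: 19.0
position: [601.3, 114.9, 25.7]
tool_rot: [0.0, 0.708, 0.707, 0.0]
ft_force: [-0.2, 1.1, -1.7]
gripper_width: 31.3
gripper_force: 60.3
```

drive_tool([
  [[0, 0, 0.8, 0, 0, 0, -1], [0, 0, 0.5, 0, 0, 0, -1], [0, 0, 0, 0, 0, 0, -1], [0, 0, 0, 0, 0, 0, -1]],
])

```text
time_s: 19.33
position: [601.4, 114.9, 25.0]
tool_rot: [0.0, 0.708, 0.707, 0.0]
ft_force: [-2.0, -1.4, 6.3]
gripper_width: 31.4
gripper_force: 61.0
```

drive_tool([
  [[0, 0, 0, 0, 0, 0, 1], [0, 0, 0, 0, 0, 0, 1], [0, 0, 0, 0, 0, 0, 1], [0, 0, 0, 0, 0, 0, 1], [0, 0, 0, 0, 0, 0, 1], [0, 0, -20, 0, 0, 0, 1], [0, 0, -35, 0, 0, 0, 1], [0, 0, -20, 0, 0, 0, 1]],
])

```text
time_s: 20.0
position: [602.1, 115.4, 101.4]
tool_rot: [0.0, 0.707, 0.707, 0.001]
ft_force: [0.9, -0.6, 0.8]
gripper_width: 85.3
gripper_force: 0.0
```

drive_tool([
  [[0, -30, 0, 0, 0, 0, 1], [34, -29, 0, 0, 0, 0, 1], [34, -29, 0, 0, 0, 0, 1], [34, -29, 0, 0, 0, 0, 1], [34, -29, 0, 0, 0, 0, 1], [0, 0, 0, 0, 0, 0, 1], [0, 0, 0, 0, 0, 7.1, 1], [0, 0, 0, 0, 0, 7.1, 1]],
])

```text
time_s: 20.67
position: [462.7, 242.7, 99.3]
tool_rot: [0.0, 0.79, 0.613, 0.0]
ft_force: [-0.0, -1.0, -0.2]
gripper_width: 85.6
gripper_force: 0.0
```

drive_tool([
  [[0, 0, 0, 0, 0, 7.1, 1], [0, 0, 0, 0, 0, 7.1, 1], [0, 0, 0, 0, 0, 7.1, 1], [0, 0, 0, 0, 0, 7.1, 1], [0, 0, 0, 0, 0, 1, 1], [0, 0, 0, 0, 0, 0, 1]],
])

```text
time_s: 21.17
position: [463.3, 241.9, 99.3]
tool_rot: [0.0, 0.919, 0.395, 0.0]
ft_force: [-0.3, -0.2, -1.2]
gripper_width: 85.2
gripper_force: 0.0
```

```bash
python3 - <<'E'
from plant import bot
from scipy.spatial.transform import Rotation as R
import numpy as np
s=bot.read_state(); q=s["tool_rot"]; M=R.from_quat(q[[1,2,3,0]]).as_matrix()
print(M.round(3),s["position"],M.T@(np.array([455.7,251.2,19])-s["position"]), "want y_tool ~",-np.sin(.81),np.cos(.81))
E
```

```text
[[ 0.689  0.725  0.   ]
 [ 0.725 -0.689 -0.   ]
 [-0.     0.    -1.   ]] [463.27405192 241.90711236  99.25981089] [  1.52351062 -11.91778072  80.25588256] want y_tool ~ -0.7242871743701426 0.689498432951747
```

Orientation is right. Next: shift (1.5, -12), down 80, grip.

drive_tool([
  [[1.5, -12, 32, 0, 0, 0, 1], [0, 0, 32, 0, 0, 0, 1], [0, 0, 15, 0, 0, 0, 1], [0, 0, 0, 0, 0, 0, 1], [0, 0, 0, 0, 0, 0, 1], [0, 0, 0, 0, 0, 0, -1], [0, 0, 0, 0, 0, 0, -1], [0, 0, 0, 0, 0, 0, -1]],
])

```text
time_s: 21.83
position: [456.7, 251.8, 21.6]
tool_rot: [-0.0, 0.919, 0.393, 0.001]
ft_force: [-1.2, -0.5, 0.5]
gripper_width: 51.8
gripper_force: 0.0
```

drive_tool([
  [[0, 0, 0, 0, 0, 0, -1], [0, 0, 0, 0, 0, 0, -1], [0, 0, 0, 0, 0, 0, -1], [0, 0, 0, 0, 0, 0, -1], [0, 0, 0, 0, 0, 0, -1]],
])

```text
time_s: 22.25
position: [456.2, 251.6, 21.1]
tool_rot: [0.0, 0.919, 0.393, 0.001]
ft_force: [-0.4, -0.9, 5.8]
gripper_width: 21.1
gripper_force: 59.9
```

drive_tool([
  [[0, 0, -15, 0, 0, 0, -1], [0, 0, -30, 0, 0, -7, -1], [0, 0, 0, 0, 0, -7, -1], [0, 0, 0, 0, 0, -7, -1], [0, 0, 0, 0, 0, -7, -1], [0, 0, 0, 0, 0, -7, -1], [0, 0, 0, 0, 0, -7, -1], [0, 0, 0, 0, 0, -1.5, -1]],
])

```text
time_s: 22.92
position: [454.8, 250.5, 64.4]
tool_rot: [-0.0, 0.707, 0.707, -0.001]
ft_force: [0.2, 0.3, -3.4]
gripper_width: 20.9
gripper_force: 59.3
```

drive_tool([
  [[3, 30, 0, 0, 0, 0, -1], [3, 31, 0, 0, 0, 0, -1], [3, 31, 0, 0, 0, 0, -1], [3, 31, 0, 0, 0, 0, -1], [3, 30, 0, 0, 0, 0, -1], [0, 0, 0, 0, 0, 0, -1], [0, 0, 0, 0, 0, 0, -1], [0, 0, 0, 0, 0, 0, -1]],
])

```text
time_s: 23.58
position: [607.1, 265.5, 64.0]
tool_rot: [-0.001, 0.708, 0.706, -0.001]
ft_force: [0.5, -1.0, -3.6]
gripper_width: 20.9
gripper_force: 59.9
```

drive_tool([
  [[1, 2, 12, 0, 0, 0, -1], [0, 0, 13, 0, 0, 0, -1], [0, 0, 8, 0, 0, 0, -1], [0, 0, 3, 0, 0, 0, -1], [0, 0, 0, 0, 0, 0, -1], [0, 0, 0, 0, 0, 0, -1], [0, 0, 1, 0, 0, 0, -1], [0, 0, 0, 0, 0, 0, -1]],
])

```text
time_s: 24.25
position: [611.0, 267.0, 28.7]
tool_rot: [0.0, 0.708, 0.706, 0.0]
ft_force: [0.2, -0.7, -3.0]
gripper_width: 20.6
gripper_force: 59.8
```

drive_tool([
  [[0, 0, 0.8, 0, 0, 0, -1], [0, 0, 0, 0, 0, 0, -1], [0, 0, 0, 0, 0, 0, -1]],
])

```text
time_s: 24.5
position: [610.7, 266.8, 27.7]
tool_rot: [0.0, 0.708, 0.706, 0.0]
ft_force: [0.3, 0.2, -3.0]
gripper_width: 20.6
gripper_force: 59.8
```

drive_tool([
  [[0, 0, 1, 0, 0, 0, -1], [0, 0, 1, 0, 0, 0, -1], [0, 0, 0.4, 0, 0, 0, -1], [0, 0, 0, 0, 0, 0, -1], [0, 0, 0, 0, 0, 0, -1]],
])

```text
time_s: 24.92
position: [610.6, 266.8, 25.2]
tool_rot: [0.0, 0.708, 0.706, -0.0]
ft_force: [-0.5, -0.5, -1.4]
gripper_width: 21.0
gripper_force: 60.0
```

drive_tool([
  [[0, 0, 0.5, 0, 0, 0, -1], [0, 0, 0, 0, 0, 0, -1], [0, 0, 0, 0, 0, 0, -1]],
])

```text
time_s: 25.17
position: [610.6, 266.8, 25.2]
tool_rot: [0.0, 0.708, 0.706, -0.0]
ft_force: [-2.2, -1.3, 3.6]
gripper_width: 20.5
gripper_force: 60.6
```

Contact. Next I release, lift, and back away to clear the cameras' view.

drive_tool([
  [[0, 0, 0, 0, 0, 0, 1], [0, 0, 0, 0, 0, 0, 1], [0, 0, 0, 0, 0, 0, 1], [0, 0, 0, 0, 0, 0, 1], [0, 0, 0, 0, 0, 0, 1], [0, 0, -20, 0, 0, 0, 1], [0, 0, -35, 0, 0, 0, 1], [0, 0, -35, 0, 0, 0, 1]],
])

```text
time_s: 25.83
position: [609.5, 266.3, 114.0]
tool_rot: [-0.001, 0.708, 0.706, -0.002]
ft_force: [0.3, 0.4, -0.4]
gripper_width: 85.7
gripper_force: 0.0
```

drive_tool([
  [[0, -20, -35, 0, 0, 0, 1], [0, -30, -35, 0, 0, 0, 1], [0, -35, -20, 0, 0, 0, 1], [0, -35, -20, 0, 0, 0, 1], [0, -30, 0, 0, 0, 0, 1], [0, -20, 0, 0, 0, 0, 1], [0, 0, 0, 0, 0, 0, 1], [0, 0, 0, 0, 0, 0, 1]],
])

```text
time_s: 26.5
position: [443.0, 267.4, 221.7]
tool_rot: [0.001, 0.708, 0.707, 0.0]
ft_force: [1.1, -1.0, 0.4]
gripper_width: 85.7
gripper_force: 0.0
```

```bash
python3 - <<'E'
from plant import bot
import cv2,numpy as np
fs={n:bot.grab_frame(n) for n in("top","side")}
a=fs["top"]["color"][170:310,130:530,::-1];b=fs["side"]["color"][90:480,150:450,::-1]
cv2.imwrite("pics/endt.png",cv2.resize(a,None,fx=2,fy=2));cv2.imwrite("pics/ends.png",cv2.resize(b,None,fx=1.5,fy=1.5))
for n,f in fs.items():
    T=np.array(f["world_from_camera"])
    for o in "tall_punch short_punch large_ring small_ring spacer_bar mug wrench wood_block".split():
        for d in bot.boxes_of(o,f)[:1]: print(n,o,round(d["p"],2),(T@np.r_[d["position"],1])[:3].round(0))
E
```

```text
top tall_punch 0.5 [599. 193.  15.]
top short_punch 0.71 [ 621. -124.   12.]
top large_ring 0.64 [ 636. -200.   38.]
top small_ring 0.52 [602. 120.  38.]
top spacer_bar 0.74 [608. 264.  39.]
top mug 0.89 [ 654. -430.   48.]
top wrench 0.96 [782.  38.   7.]
top wood_block 0.57 [588. 395.  27.]
side tall_punch 0.74 [598. 202.  20.]
side large_ring 0.62 [ 609. -193.   33.]
side small_ring 0.54 [603. 131.  29.]
side spacer_bar 0.87 [604. 275.  40.]
side wrench 0.8 [779.  44.   6.]
side wood_block 0.56 [554. 433.  30.]
```

View pics/endt.png

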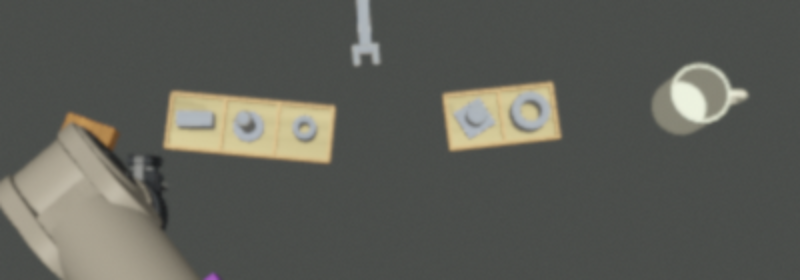

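View pics/ends.png

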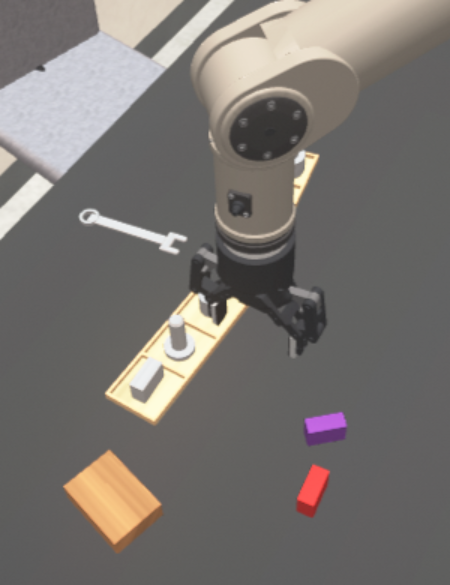

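The top crop shows all five parts centred in their bays: bar (195,119), tall punch (247,125), small ring (305,127), short punch (475,117), large ring (530,111). In the side view, the bar and the tall punch stand upright. The mug, wrench and block look undisturbed, though the block is partly hidden behind the arm in the top view. I'm handing in.

```bash
python3 -c "
from plant import bot
print(bot.hand_in())"
```

```text
the job is handed in; nothing more can be done
None
```

Job handed in at about 27 s, with no verdict returned: all five parts were lowered to contact before release, and the last pictures show each in its assigned bay, with the mug, wrench and block in place.

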